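# Find the ballasted model hull by weight and present it

### The job

One of the two look-alike grey model hulls is filled with ballast. Lift the hull on the blue pad a few centimetres to feel its weight and put it back on the middle of its pad, then lift the hull on the white pad in the same way; take the heavier of the two and finish while still holding it still and level about 5 cm above the middle of the round turntable, its length roughly in line with the yellow stripe, as if ready for spraying. The lighter hull must be standing on the middle of a pad at the end; neither hull may touch the turntable, and leave the bottle, the pot and the dish alone.

Things in the scene. Friction and masses are not known exactly. Their poses are not given: they have to be found in the camera images.
- hull_p_mid (a point): Grey model crawler hull, dark tracks; 84 mm long (x), 44 wide (y), 46 high. Point at its centre, 23 mm above its underside, z up. Flat upright sides to 36 mm above its underside, narrower deck above: pinch across the 44 mm width. Looks like the other hull; one of them has ballast and weighs over 1.5 times the other (0.15 to 0.55 kg). Starts on either pad, centre 29 mm above the table.
- hull_q_mid (a point): Grey model crawler hull, dark tracks; 84 mm long (x), 44 wide (y), 46 high. Point at its centre, 23 mm above its underside, z up. Flat upright sides to 36 mm above its underside, narrower deck above: pinch across the 44 mm width. Looks like the other hull; one of them has ballast and weighs over 1.5 times the other (0.15 to 0.55 kg). Starts on either pad, centre 29 mm above the table.
- pad_blue: Blue round pad, 116 mm across, 6 mm thick, fixed on the table; origin at the centre of its underside, on the table. One hull stands on its middle at the start.
- pad_white: White round pad, 116 mm across, 6 mm thick, fixed on the table; origin at the centre of its underside, on the table. One hull stands on its middle at the start.
- turntable: Round dark painting turntable, fixed (it does not turn in this task), 120 mm across, its top 30 mm above the table; origin at the centre of its underside, on the table. A yellow stripe 12 mm wide runs across its top along its own x axis.
- paint_bottle_mid (a point): Bystander: small amber paint bottle with a blue cap, 38 mm across, 68 mm high, standing loose; point at half its height.
- sprue_jar_mid (a point): Bystander: small white open pot, 56 mm across, 55 mm high, standing loose; point at half its height.
- tin_dish_mid (a point): Bystander: shallow round steel dish, 72 mm across, 12 mm high, loose; point on its axis at half its height.
Things that resemble listed ones, but are neither listed nor needed, are in the scene too. Leave any green or red look-alike of the part that bears hull_p_mid alone.

How it is judged:
On the way, in this order (a step that is already met when the one before it is completed fails the run):
1. the hull from the blue pad is lifted in the fingers, at least 21 mm, while the other stands on the white pad ((((height (world z) of hull_p_mid above 0.05 m and contact force between the fingers and hull_p above 0.5 N) and (horizontal distance between hull_q_mid and pad_white below 0.035 m and height (world z) of hull_q_mid below 0.036 m and angle between hull_q_mid's own z axis and vertical below 0.15 rad)) or ((height (world z) of hull_q_mid above 0.05 m and contact force between the fingers and hull_q above 0.5 N) and (horizontal distance between hull_p_mid and pad_white below 0.035 m and height (world z) of hull_p_mid below 0.036 m and angle between hull_p_mid's own z axis and vertical below 0.15 rad)))), for 0.3 s.
2. the hull from the white pad is lifted in the fingers, at least 21 mm, while the first stands again on the blue pad ((((height (world z) of hull_p_mid above 0.05 m and contact force between the fingers and hull_p above 0.5 N) and (horizontal distance between hull_q_mid and pad_blue below 0.035 m and height (world z) of hull_q_mid below 0.036 m and angle between hull_q_mid's own z axis and vertical below 0.15 rad)) or ((height (world z) of hull_q_mid above 0.05 m and contact force between the fingers and hull_q above 0.5 N) and (horizontal distance between hull_p_mid and pad_blue below 0.035 m and height (world z) of hull_p_mid below 0.036 m and angle between hull_p_mid's own z axis and vertical below 0.15 rad)))), for 0.3 s.
At the end, for the whole second after the job is handed in: Heavier hull held still in the fingers only, within 25 mm of the turntable axis, underside 10 to 110 mm above its top, level within 0.2 rad, length within 0.26 rad of the stripe either way round; lighter hull upright, at rest, within 35 mm of a pad's centre, its weight on the pad under 3 N (((contact force between the fingers and hull_p above 0.5 N and height (world z) of hull_p_mid between 0.063 and 0.163 m and horizontal distance between hull_p_mid and turntable below 0.025 m and angle between the x axis of hull_p_mid and the x axis of turntable, either way round below 0.26 rad and angle between hull_p_mid's own z axis and vertical below 0.2 rad and linear speed of each of hull_p, hull_q below 0.03 m/s and contact force between hull_p and turntable below 0.2 N and contact force between each of hull_p, the fingers and hull_q below 0.2 N and (((horizontal distance between hull_q_mid and pad_blue below 0.035 m and height (world z) of hull_q_mid below 0.036 m and angle between hull_q_mid's own z axis and vertical below 0.15 rad) and contact force between hull_q and pad_blue between 0.8 and 3 N) or ((horizontal distance between hull_q_mid and pad_white below 0.035 m and height (world z) of hull_q_mid below 0.036 m and angle between hull_q_mid's own z axis and vertical below 0.15 rad) and contact force between hull_q and pad_white between 0.8 and 3 N))) or (contact force between the fingers and hull_q above 0.5 N and height (world z) of hull_q_mid between 0.063 and 0.163 m and horizontal distance between hull_q_mid and turntable below 0.025 m and angle between the x axis of hull_q_mid and the x axis of turntable, either way round below 0.26 rad and angle between hull_q_mid's own z axis and vertical below 0.2 rad and linear speed of each of hull_q, hull_p below 0.03 m/s and contact force between hull_q and turntable below 0.2 N and contact force between each of hull_q, the fingers and hull_p below 0.2 N and (((horizontal distance between hull_p_mid and pad_blue below 0.035 m and height (world z) of hull_p_mid below 0.036 m and angle between hull_p_mid's own z axis and vertical below 0.15 rad) and contact force between hull_p and pad_blue between 0.8 and 3 N) or ((horizontal distance between hull_p_mid and pad_white below 0.035 m and height (world z) of hull_p_mid below 0.036 m and angle between hull_p_mid's own z axis and vertical below 0.15 rad) and contact force between hull_p and pad_white between 0.8 and 3 N))))); the arm keeps its last pose, push and grip.
It fails at once if the paint bottle is moved more than 30 mm or tipped (distance of paint_bottle_mid from where it was at the start of the episode above 0.03 m or angle between paint_bottle_mid's own z axis and vertical above 0.5 rad).
It fails at once if the white pot is moved more than 30 mm or tipped (distance of sprue_jar_mid from where it was at the start of the episode above 0.03 m or angle between sprue_jar_mid's own z axis and vertical above 0.5 rad).
It fails at once if the steel dish is moved more than 30 mm or tipped (distance of tin_dish_mid from where it was at the start of the episode above 0.03 m or angle between tin_dish_mid's own z axis and vertical above 0.5 rad).
It fails at once if a hull touches the turntable (contact force between any of hull_p, hull_q and turntable above 0.5 N).
It also fails if it takes over 72 s, if anything falls off the work surface, if the arm or the gripper's body presses on something with over 40 N, if the wrist force passes 120 N, or if a joint passes its speed limit or range.

### The arm

A 6-joint arm with a two-finger parallel gripper is mounted at the origin on the work surface. World frame = base frame: x ahead of the robot, y to its left, z up, the work surface at z = 0. Lengths are in m, angles in rad, forces in N, time in s.
With the tool pointing down it reaches from about 0.35 to 0.975 m from the base axis. Payload 4.9 kg.
Tool frame: the origin (TCP) lies midway between the tips of the shut fingers; the grasp point (between the pads) lies 19 mm behind it; z points along the fingers, y is the direction in which the jaws open and shut (so a half turn about z gives the same grasp; the last joint's range is limited). The gripper opens to 85 mm and grips with 20 to 120 N. Pads are 22 mm wide; open, the fingers measure 114 mm over their backs; the gripper's body (76 mm by 85 mm) begins 54 mm behind the grasp point. The pads swing forward as they close: fully open they stand 13 mm farther back than shut.
Start: joints at [-1.277, 0.053, 1.613, -0, 1.476, -0.119], TCP at [0.251, -0.572, 0.231] pointing down, gripper open.
Joint ranges: [-3.01, 3.01], [-1.01, 2.22], [0.06, 2.58], [-1.02, 4.17], [0.09, 2.62], [-3.14, 3.14]. Speed limits (rad/s): [2.57, 2.57, 3.14, 3.14, 3.14, 3.14].

### API

Orientations are given as a unit quaternion [w, x, y, z].
In Python, from plant import state, grab_frame, camera_info, job_done, cut_out gives the robot as it stands.
- The arm moves only by the tool step_arm, never from a script. Its argument "moves" is a list of rows, each a list of 7 numbers: the shift along the tool's x, y, z in m, then the turn, a rotation vector about the tool's x, y, z in rad, then the finger opening in m, from 0 to 0.0854. A call has 1 to 8 rows; each row shifts and turns the commanded pose from where the row before left it, along the tool's axes as they then stand; what a row does not reach is not made up. A row lasts 1/10 s, in which the tool goes at most 50 mm and 8.59 degrees, less where a joint would pass 70% of its speed; a pose out of reach is approached as far as the arm can. A call is refused whole if a number of a shift passes 0.05 or a number of a turn 0.15, either way. A call with a gripper value outside its range is refused whole. The fingers move at their own pace and stop on an object; the grip force is fixed at half the most. Time passes only in rows, so rows that do not move let the fingers close. It gives the time, the measured TCP pose, the force and the opening at its end, in the units of the state.
- state(): the state, without advancing time (a new reading comes with each control period).
- grab_frame(name): name is "side" or "top"; returns (picture, depth): 420x560x3 uint8, red, green, blue; 420x560 float32, m along the optical axis (not along the pixel's ray), 0 where there is no reading.
- camera_info(name): a dict with "intrinsics" (3x3 intrinsics, pixels), "world_from_camera" (4x4, takes a point from camera to world coordinates). Camera axes: x right, y down, z forward; pixel columns grow to the right and rows downward; lengths in m; the calibration is good to about 2 mm. A picture is of the moment at which its call begins. camera_info takes no time and is no camera call.
- job_done(): hands the job in, once; it reports no verdict.
Trained networks look in the newest picture that a camera, given by its name, has taken for a name from the list of things; names that differ only in an ending like _2 or _b are one class to them, and where a whole thing is asked for, a point or a joint stands for the part that bears it (a point fixed in the world has none). Each returns a list of dicts, best first, with "conf" (0 to 1); they miss things now and then, are a little off and sometimes report something else, mostly with a low value. They report only what shows in the picture. A call takes as long as a camera call. They do not tell look-alikes from the thing itself.
- cut_out(camera, query): "mask" (420x560 bool, what is visible of it) and "point" ([column, row] in pixels, amid what is visible of it).
The state is a dict: "time": time; "joint_pos": joint angles; "joint_vel": joint speeds; "joint_efforts": joint torques, N m; "tool_pos": TCP position; "tool_rot": TCP orientation; "contact_force": force on the tool from outside, world axes, zero at the start; "ft_torque": the same for the moment, N m; "gripper_width": opening from 0.0 (shut) to 1.0 (fully open).
Only numpy, scipy, OpenCV 4.12 (cv2) and the standard library are available. Lean on these libraries where they do the work, as an engineer would, in place of code of your own. Each camera call takes 0.05 s, during which the arm holds its last target.

## Working session

There is one attempt and no reset: what is moved stays moved. The work goes in short steps, Python scripts to look and compute and a tool call to move; the robot and the scene stay as the last step left them, time stands still between calls to the robot, and variables do not carry over. Pictures are saved under pics/ and viewed, and the job is handed in when it is done.

Besides the shell and the picture viewer there is one more tool, called after "Request:" as name(argument=value, ...) on one line, values as JSON. step_arm: Moves the arm, as the interface text tells. Its arguments: {"type":"object","properties":{"moves":{"type":"array"}},"required":["moves"]}

```bash
mkdir -p pics; python3 - <<'E'
from plant import *
import cv2,json
for n in("side","top"):
    im,d=grab_frame(n); cv2.imwrite(f"pics/{n}0.png",im[:,:,::-1])
    print(n,camera_info(n))
print(state())
E
```

```text
side {'intrinsics': array([[510.42939883,   0.        , 282.78586336],
       [  0.        , 510.42939883, 200.67284561],
       [  0.        ,   0.        ,   1.        ]]), 'world_from_camera': array([[-0.99475173, -0.08180102,  0.06146211,  0.45873062],
       [-0.10021965,  0.65793726, -0.74637429,  0.82158471],
       [ 0.02061597, -0.74861683, -0.6626823 ,  0.78244705],
       [ 0.        ,  0.        ,  0.        ,  1.        ]])}
top {'intrinsics': array([[439.36341895,   0.        , 276.653676  ],
       [  0.        , 439.36341895, 208.91206959],
       [  0.        ,   0.        ,   1.        ]]), 'world_from_camera': array([[ 0.00624902, -0.99194827,  0.12648947,  0.43162172],
       [-0.99938554, -0.01055782, -0.03342275,  0.01785003],
       [ 0.03448909, -0.12620289, -0.99140473,  0.93597797],
       [ 0.        ,  0.        ,  0.        ,  1.        ]])}
{'time': 0.1, 'joint_pos': array([-1.27699213e+00,  5.32816419e-02,  1.61410196e+00,  3.38083140e-05,
        1.47599383e+00, -1.19025727e-01]), 'joint_vel': array([ 1.81352156e-03, -1.27575696e-03, -2.63551034e-03,  1.87737607e-03,
        5.03227022e-04,  8.55290499e-05]), 'joint_efforts': array([ 9.84356848e-04, -3.94899809e+01, -3.71363711e+01, -1.27990024e-04,
        3.88400542e-03,  4.40502205e-06]), 'tool_pos': array([ 0.25058967, -0.57197808,  0.23022435]), 'tool_rot': array([-8.90451836e-04,  9.78771905e-01,  2.04950629e-01, -6.11233302e-05]), 'contact_force': array([ 0.44162103, -0.91161539, -0.38188858]), 'ft_torque': array([0.02908826, 0.00664084, 0.01316735]), 'gripper_width': 1.0010015513182293}
```

View pics/side0.png

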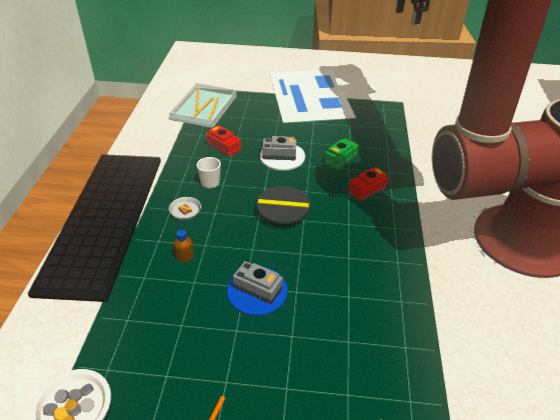

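View pics/top0.png

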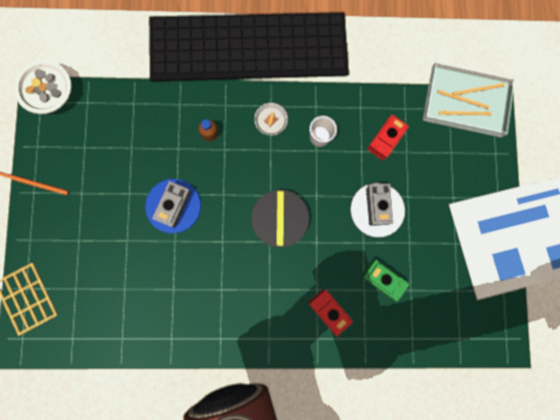

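Top view: blue pad with hull at (172,205), white pad with hull at (379,204), turntable at (281,217) with the stripe close to vertical in the picture (about world x). Green and red look-alikes at (388,279), (331,313), (389,137). Next I'll measure positions.

```bash
cat > h.py <<'E'
from plant import *
import cv2,numpy as np
def pts(n,mask,d):
    c=camera_info(n);K=c["intrinsics"];T=np.array(c["world_from_camera"])
    v,u=np.nonzero(mask&(d>0));z=d[v,u]
    P=np.stack([(u-K[0,2])/K[0,0]*z,(v-K[1,2])/K[1,1]*z,z],1)
    return P@T[:3,:3].T+T[:3,3]
E
python3 - <<'E'
from h import *
np.set_printoptions(precision=4,suppress=True)
for n in("top","side"):
    im,d=grab_frame(n)
    for q in("hull_p_mid","pad_blue","pad_white","turntable","paint_bottle_mid","sprue_jar_mid","tin_dish_mid"):
        for r in cut_out(n,q):
            P=pts(n,r["mask"],d)
            if len(P)<10: continue
            zm=np.percentile(P[:,2],98)
            print(n,q,round(r["conf"],2),np.round(r["point"]),len(P),"med",np.median(P,0),"ztop",zm)
            if q[:4]in("hull","pad_","turn"):
                lo={"hull":.03,"pad_":.002,"turn":.025}[q[:4]]
                Q=P[(P[:,2]>lo)][:,:2].astype(np.float32)
                if len(Q)<10: continue
                (c,s,a)=cv2.minAreaRect(Q)
                b=cv2.boxPoints((c,s,a));e=[b[1]-b[0],b[2]-b[1]];e=max(e,key=np.linalg.norm)
                cc,rr=cv2.minEnclosingCircle(Q)
                print("   rect",np.array(c),np.array(s),"yaw",np.degrees(np.arctan2(e[1],e[0])),"circ",np.array(cc),rr)
    if n=="top":
        m=(im[...,0]>150)&(im[...,1]>150)&(im[...,2]<110); m[:180]=0;m[255:]=0;m[:,:250]=0;m[:,310:]=0
        P=pts(n,m,d);print("stripe",len(P),P.mean(0));
        w,v=np.linalg.eigh(np.cov(P[:,:2].T));print(v[:,1],np.degrees(np.arctan2(v[1,1],v[0,1])))
E
```

```text
top hull_p_mid 0.98 [385. 280.] 996 med [ 0.4028 -0.2327  0.0425] ztop 0.04899400824010426
   rect [ 0.4029 -0.2368] [0.0848 0.044 ] yaw 54.276844 circ [ 0.4024 -0.2354] 0.045918866991996765
top hull_p_mid 0.85 [330. 307.] 968 med [ 0.3394 -0.1198  0.044 ] ztop 0.04880085845412027
   rect [ 0.3381 -0.1227] [0.0844 0.044 ] yaw 40.72585 circ [ 0.3378 -0.123 ] 0.04700102657079697
top hull_p_mid 0.78 [379. 202.] 988 med [ 0.5571 -0.2225  0.046 ] ztop 0.05465278308886892
   rect [ 0.56   -0.2281] [0.0842 0.0448] yaw 3.9491136 circ [ 0.5599 -0.2262] 0.045941468328237534
top hull_p_mid 0.67 [386. 137.] 941 med [ 0.702  -0.2454  0.0391] ztop 0.04897735112012012
   rect [ 0.7076 -0.2508] [0.0443 0.0845] yaw -35.289684 circ [ 0.7077 -0.2503] 0.04582170024514198
top pad_blue 0.91 [182. 208.] 1323 med [0.5537 0.1999 0.0064] ztop 0.010149842122117822
   rect [0.5568 0.2074] [0.1146 0.1144] yaw 46.53553 circ [0.5565 0.2081] 0.05856148526072502
top pad_white 0.9 [364. 213.] 1161 med [ 0.5413 -0.2134  0.006 ] ztop 0.00931300899990457
   rect [ 0.5473 -0.2295] [0.1143 0.1038] yaw 84.44065 circ [ 0.55
[... 1769 characters left out ...]
 ztop 0.011755089266243189
   rect [ 0.544  -0.2151] [0.1149 0.0855] yaw 24.947817 circ [ 0.5479 -0.2283] 0.062201954424381256
side turntable 0.9 [281. 208.] 1728 med [ 0.528  -0.0119  0.0294] ztop 0.03260004286055381
   rect [ 0.5283 -0.0184] [0.1189 0.1216] yaw -74.51215 circ [ 0.5276 -0.0183] 0.062199316918849945
side paint_bottle_mid 0.92 [181. 246.] 484 med [0.7119 0.144  0.0391] ztop 0.06865781315722486
side paint_bottle_mid 0.2 [211. 175.] 616 med [ 0.7109 -0.0958  0.0354] ztop 0.05507866107971037
side sprue_jar_mid 0.66 [211. 170.] 630 med [ 0.7123 -0.0969  0.0353] ztop 0.055193813057983314
side tin_dish_mid 0.59 [184. 206.] 591 med [ 0.747  -0.0034  0.0041] ztop 0.012436740526478923
```

```bash
python3 - <<'E'
from h import *
np.set_printoptions(precision=4,suppress=True)
for n in("top","side"):
  im,d=grab_frame(n)
  P=pts(n,d>0,d)
  for c0 in([.5565,.208],[.555,-.23]):
    A=P[np.linalg.norm(P[:,:2]-c0,axis=1)<.075]
    Q=A[A[:,2]>.025][:,:2].astype(np.float32)
    (c,s,a)=cv2.minAreaRect(Q)
    b=cv2.boxPoints((c,s,a));e=max([b[1]-b[0],b[2]-b[1]],key=np.linalg.norm)
    print(n,np.array(c),np.array(s),np.degrees(np.arctan2(e[1],e[0])))
  # pad by colour
  im=im.astype(int);R,G,B=im[...,0],im[...,1],im[...,2]
  for nm,m,c0 in(("blue",(B>100)&(R<80)&(G<100),[.5565,.208]),("white",(R>170)&(G>170)&(B>170),[.552,-.23])):
    A=pts(n,m,d);A=A[(np.linalg.norm(A[:,:2]-c0,axis=1)<.08)&(A[:,2]<.012)&(A[:,2]>-.005)]
    c,r=cv2.minEnclosingCircle(A[:,:2].astype(np.float32));print(nm,len(A),np.array(c),r)
from scipy.spatial.transform import Rotation as Ro
s=state();w,x,y,z=s["tool_rot"];print(Ro.from_quat([x,y,z,w]).as_matrix(),s["time"])
E
```

```text
top [0.5555 0.2054] [0.045  0.0841] -22.376638
top [ 0.5601 -0.2279] [0.0845 0.0448] 3.7313418
blue 1103 [0.5563 0.2086] 0.06011044979095459
white 1242 [ 0.5513 -0.2317] 0.05932348221540451
side [0.5544 0.2063] [0.0463 0.0853] -23.303541
side [ 0.559 -0.228] [0.0829 0.0509] 3.9088407
blue 1073 [0.5539 0.206 ] 0.060682836920022964
white 396 [ 0.5498 -0.2285] 0.058046694844961166
[[ 0.916   0.4011  0.    ]
 [ 0.4011 -0.916  -0.    ]
 [ 0.      0.     -1.    ]] 1.0
```

Blue hull (0.555, 0.206), yaw −22.5°. White hull (0.5595, −0.228), yaw 4°. Turntable (0.529, −0.019), stripe along x. Sizes and heights match what was given. I'll turn the tool first.

Request:
step_arm(moves=[[0,0,0,0,0,0.134,0.085],[0,0,0,0,0,0.134,0.085],[0,0,0,0,0,0.134,0.085],[0,0,0,0,0,0.134,0.085],[0,0,0,0,0,0.134,0.085],[0,0,0,0,0,0.134,0.085],[0,-0.02,0,0,0,0,0.085],[0,-0.035,0,0,0,0,0.085]])

```text
time: 1.8
tool_pos: [0.2712, -0.5222, 0.2312]
tool_rot: [0.0, 0.981, -0.196, -0.0]
contact_force: [-0.0, -0.4, -0.4]
gripper_width: 0.991
```

Request:
step_arm(moves=[[-0.001,-0.049,0,0,0,0,0.085],[-0.001,-0.049,0,0,0,0,0.085],[-0.001,-0.049,0,0,0,0,0.085],[-0.001,-0.049,0,0,0,0,0.085],[-0.001,-0.049,0,0,0,0,0.085],[-0.001,-0.049,0,0,0,0,0.085],[-0.001,-0.049,0,0,0,0,0.085],[-0.001,-0.049,0,0,0,0,0.085]])

```text
time: 2.6
tool_pos: [0.4141, -0.1543, 0.2317]
tool_rot: [0.0, 0.981, -0.195, 0.001]
contact_force: [-0.4, 0.2, -0.3]
gripper_width: 0.998
```

Request:
step_arm(moves=[[-0.001,-0.049,0,0,0,0,0.085],[-0.001,-0.049,0,0,0,0,0.085],[-0.001,-0.049,0,0,0,0,0.085],[-0.001,-0.049,0,0,0,0,0.085],[-0.001,-0.049,0,0,0,0,0.085],[-0.001,-0.049,0,0,0,0,0.085],[-0.001,-0.04,0,0,0,0,0.085],[0,0,0,0,0,0,0.085]])

```text
time: 3.4
tool_pos: [0.5353, 0.1591, 0.2311]
tool_rot: [-0.001, 0.981, -0.192, -0.0]
contact_force: [-0.4, -0.9, -0.4]
gripper_width: 0.995
```

Request:
step_arm(moves=[[0,-0.026,0,0,0,0,0.085],[0,-0.025,0,0,0,0,0.085],[0,0,0.03,0,0,0,0.085],[0,0,0.04,0,0,0,0.085],[0,0,0.04,0,0,0,0.085],[0,0,0.02,0,0,0,0.085],[0,0,0.01,0,0,0,0.085],[0,0,0,0,0,0,0.085]])

```text
time: 4.2
tool_pos: [0.5532, 0.2017, 0.09]
tool_rot: [0.001, 0.981, -0.195, -0.001]
contact_force: [-0.3, -0.1, 0.1]
gripper_width: 0.997
```

```bash
python3 - <<'E'
from h import *
im,d=grab_frame("side"); cv2.imwrite("pics/s1.png",im[150:380,130:410,::-1].repeat(2,0).repeat(2,1))
s=state();print(s["tool_pos"],s["tool_rot"],s["contact_force"])
E
```

```text
[0.55433666 0.20201976 0.09170918] [ 2.04006842e-05  9.80891236e-01 -1.94556858e-01  1.06874112e-04] [-0.00798404  0.14166176 -0.33398631]
```

View pics/s1.png

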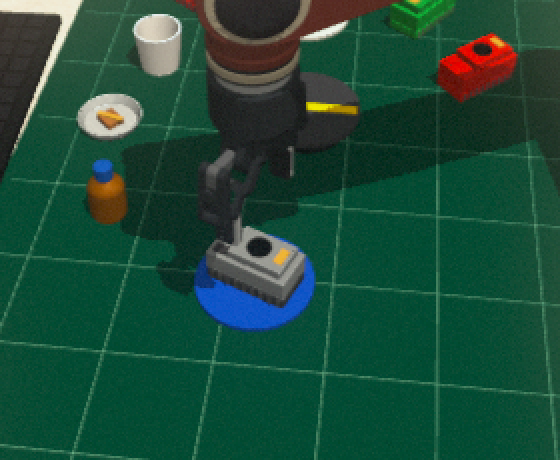

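The side view (2x crop) shows the open fingers straddling the blue-pad hull from above, with the bottle and pot well clear. I'll descend.

Request:
step_arm(moves=[[0,-0.004,0.02,0,0,0,0.085],[0,0,0.025,0,0,0,0.085],[0,0,0.02,0,0,0,0.085],[0,0,0.012,0,0,0,0.085],[0,0,0.005,0,0,0,0.085],[0,0,0,0,0,0,0.085],[0,0,0,0,0,0,0.085]])

```text
time: 4.95
tool_pos: [0.5568, 0.2063, 0.0108]
tool_rot: [-0.001, 0.981, -0.194, 0.001]
contact_force: [0.7, 1.0, -0.3]
gripper_width: 0.997
```

```bash
python3 - <<'E'
from h import *
im,d=grab_frame("side"); cv2.imwrite("pics/s2.png",im[150:380,130:410,::-1].repeat(2,0).repeat(2,1))
s=state();print(s["tool_pos"],s["tool_rot"],s["contact_force"])
E
```

```text
[0.55682047 0.20635668 0.01087177] [-5.40480142e-04  9.80934582e-01 -1.94333819e-01  1.19173504e-03] [-0.1511136   0.85087919 -0.34062989]
```

View pics/s2.png

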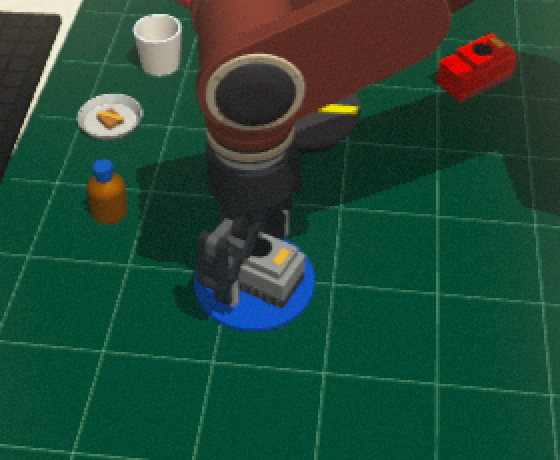

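The finger pad stands beside the middle of the hull's near long face, crop pixel about (230,290). I'll close.

Request:
step_arm(moves=[[0,0,0,0,0,0,0.03],[0,0,0,0,0,0,0.03],[0,0,0,0,0,0,0.03],[0,0,0,0,0,0,0.03],[0,0,0,0,0,0,0.03],[0,0,0,0,0,0,0.03],[0,0,0,0,0,0,0.03],[0,0,0,0,0,0,0.03]])

```text
time: 5.8
tool_pos: [0.5562, 0.2061, 0.01]
tool_rot: [-0.0, 0.981, -0.194, 0.0]
contact_force: [0.1, -0.4, 5.2]
gripper_width: 0.505
```

Request:
step_arm(moves=[[0,0,-0.005,0,0,0,0.03],[0,0,-0.01,0,0,0,0.03],[0,0,-0.01,0,0,0,0.03],[0,0,-0.015,0,0,0,0.03],[0,0,-0.005,0,0,0,0.03],[0,0,0,0,0,0,0.03],[0,0,0,0,0,0,0.03],[0,0,0,0,0,0,0.03]])

```text
time: 6.6
tool_pos: [0.555, 0.206, 0.0536]
tool_rot: [0.0, 0.981, -0.194, -0.001]
contact_force: [0.1, 0.1, -2.7]
gripper_width: 0.506
```

```bash
cat > m.py <<'E'
from h import *
L=[]
for i in range(10):
    im,d=grab_frame("side"); s=state(); L.append(np.r_[s["contact_force"],s["ft_torque"],s["joint_efforts"][1:3]])
np.set_printoptions(precision=3,suppress=True)
print("mean",np.mean(L,0),"sd",np.std(L,0));print(s["time"],s["tool_pos"],s["tool_rot"],s["gripper_width"])
E
python3 - <<'E'
from m import *
cv2.imwrite("pics/s3.png",im[150:380,130:410,::-1].repeat(2,0).repeat(2,1))
E
```

```text
mean [  0.06    0.079  -1.872  -0.003  -0.001   0.004 -40.333 -33.593] sd [0.362 0.326 0.449 0.026 0.024 0.038 0.108 0.078]
7.1 [0.556 0.206 0.054] [ 0.     0.981 -0.194 -0.   ] 0.504066252750441
```

View pics/s3.png

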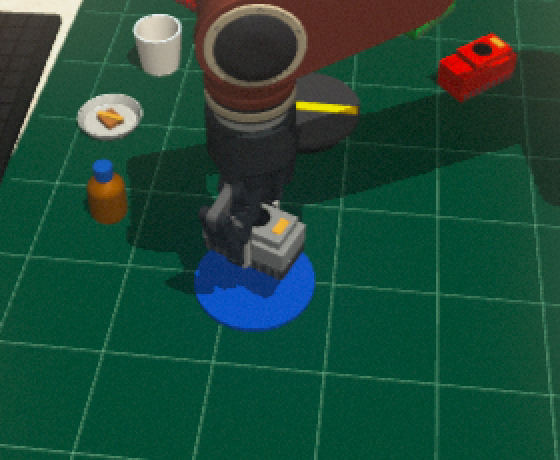

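The blue-pad hull is up (opening 0.504, about 43 mm) and reads about 1.5–1.9 N, i.e. around 0.16 kg. I'll put it back.

Request:
step_arm(moves=[[0,0,0.01,0,0,0,0.03],[0,0,0.015,0,0,0,0.03],[0,0,0.01,0,0,0,0.03],[0,0,0.005,0,0,0,0.03],[0,0,0.003,0,0,0,0.03],[0,0,0,0,0,0,0.03],[0,0,0,0,0,0,0.03]])

```text
time: 7.8
tool_pos: [0.5561, 0.2062, 0.0117]
tool_rot: [-0.0, 0.981, -0.194, 0.001]
contact_force: [0.4, -0.3, -2.4]
gripper_width: 0.507
```

Request:
step_arm(moves=[[0,0,0,0,0,0,0.085],[0,0,0,0,0,0,0.085],[0,0,0,0,0,0,0.085],[0,0,0,0,0,0,0.085],[0,0,0,0,0,0,0.085],[0,0,0,0,0,0,0.085],[0,0,0,0,0,0,0.085],[0,0,0,0,0,0,0.085]])

```text
time: 8.6
tool_pos: [0.5556, 0.2061, 0.0113]
tool_rot: [0.0, 0.981, -0.194, -0.0]
contact_force: [-0.1, -0.9, -0.5]
gripper_width: 0.994
```

Request:
step_arm(moves=[[0,0,-0.01,0,0,0,0.085],[0,0,-0.02,0,0,0,0.085],[0,0,-0.04,0,0,0,0.085],[0,0,-0.045,0,0,0,0.085],[0,0,-0.045,0,0,0,0.085],[0,0,-0.025,0,0,0,0.085],[0,0,0,0,0,0,0.085]])

```text
time: 9.3
tool_pos: [0.5587, 0.2068, 0.2036]
tool_rot: [-0.002, 0.981, -0.194, 0.005]
contact_force: [0.5, 0.9, 0.3]
gripper_width: 0.993
```

```bash
python3 - <<'E'
from m import *
cv2.imwrite("pics/s4.png",im[:,:,::-1])
E
```

```text
mean [  0.045   0.012  -0.292  -0.008  -0.016  -0.001 -37.235 -37.118] sd [0.505 0.424 0.292 0.025 0.033 0.019 0.679 0.721]
9.8 [0.555 0.206 0.195] [ 0.     0.981 -0.194 -0.001] 0.9965982877314778
```

View pics/s4.png

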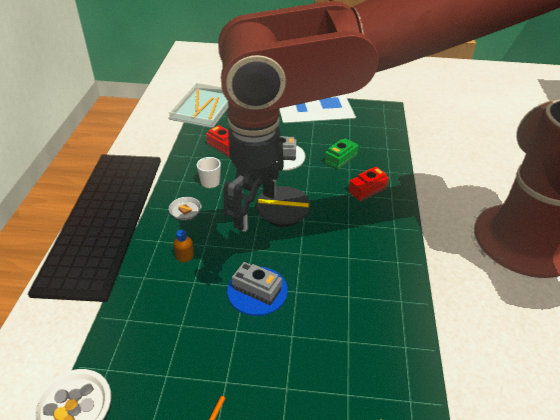

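The blue-pad hull is back on the pad's middle (257,283), upright. Now to the white pad.

Request:
step_arm(moves=[[0.01,0.024,0,0,0,0,0.085],[0.019,0.044,0,0,0,0,0.085],[0.019,0.044,0,0,0,0,0.085],[0.019,0.044,0,0,0,0,0.085],[0.019,0.044,0,0,0,0,0.085],[0.019,0.044,0,0,0,0,0.085],[0.019,0.044,0,0,0,0,0.085],[0.019,0.044,0,0,0,0,0.085]])

```text
time: 10.6
tool_pos: [0.5609, -0.1573, 0.1962]
tool_rot: [-0.0, 0.981, -0.194, 0.0]
contact_force: [0.9, 0.0, 0.1]
gripper_width: 0.998
```

Request:
step_arm(moves=[[0.017,0.042,0,0,0,0,0.085],[0.01,0.025,0,0,0,0,0.085],[0,0,0,0,0,-0.116,0.085],[0,0,0,0,0,-0.116,0.085],[0,0,0,0,0,-0.116,0.085],[0,0,0,0,0,-0.115,0.085],[0,0,0,0,0,0,0.085],[0,0,0,0,0,0,0.085]])

```text
time: 11.4
tool_pos: [0.5606, -0.2276, 0.196]
tool_rot: [-0.0, 0.999, 0.035, -0.0]
contact_force: [-0.4, -0.4, -0.2]
gripper_width: 0.993
```

```bash
python3 - <<'E'
from m import *
from scipy.spatial.transform import Rotation as Ro
w,x,y,z=s["tool_rot"];R=Ro.from_quat([x,y,z,w]).as_matrix();print(np.degrees(np.arctan2(R[1,0],R[0,0])), R.T@(np.array([.5595,-.228,.012])-s["tool_pos"]))
E
```

```text
mean [ -0.046  -0.056   0.156   0.002   0.002  -0.012 -37.698 -36.402] sd [0.35  0.444 0.383 0.02  0.026 0.034 0.01  0.006]
11.9 [ 0.561 -0.228  0.196] [-0.     0.999  0.036 -0.   ] 0.998556254635611
4.10322809545157 [-0.001  0.     0.184]
```

Request:
step_arm(moves=[[-0.001,0,0.03,0,0,0,0.085],[0,0,0.04,0,0,0,0.085],[0,0,0.045,0,0,0,0.085],[0,0,0.035,0,0,0,0.085],[0,0,0.02,0,0,0,0.085],[0,0,0.01,0,0,0,0.085],[0,0,0.004,0,0,0,0.085],[0,0,0,0,0,0,0.085]])

```text
time: 12.7
tool_pos: [0.5602, -0.228, 0.0129]
tool_rot: [0.0, 0.999, 0.036, 0.0]
contact_force: [0.1, -0.6, -0.1]
gripper_width: 0.999
```

Request:
step_arm(moves=[[0,0,0,0,0,0,0.085],[0,0,0,0,0,0,0.03],[0,0,0,0,0,0,0.03],[0,0,0,0,0,0,0.03],[0,0,0,0,0,0,0.03],[0,0,0,0,0,0,0.03],[0,0,0,0,0,0,0.03],[0,0,0,0,0,0,0.03]])

```text
time: 13.5
tool_pos: [0.5606, -0.2284, 0.0136]
tool_rot: [0.001, 0.999, 0.036, 0.001]
contact_force: [-1.2, -1.4, 5.3]
gripper_width: 0.505
```

Request:
step_arm(moves=[[0,0,-0.005,0,0,0,0.03],[0,0,-0.01,0,0,0,0.03],[0,0,-0.01,0,0,0,0.03],[0,0,-0.015,0,0,0,0.03],[0,0,-0.005,0,0,0,0.03],[0,0,0,0,0,0,0.03],[0,0,0,0,0,0,0.03],[0,0,0,0,0,0,0.03]])

```text
time: 14.3
tool_pos: [0.5591, -0.2273, 0.0566]
tool_rot: [-0.0, 0.999, 0.036, -0.001]
contact_force: [0.0, -0.3, -4.0]
gripper_width: 0.508
```

```bash
python3 - <<'E'
from m import *
cv2.imwrite("pics/s5.png",im[:,:,::-1])
E
```

```text
mean [ -0.024   0.146  -4.076  -0.02   -0.006  -0.008 -42.558 -34.741] sd [0.314 0.535 0.612 0.032 0.027 0.02  0.114 0.084]
14.8 [ 0.56  -0.228  0.057] [-0.     0.999  0.036 -0.   ] 0.5043283928303425
```

View pics/s5.png

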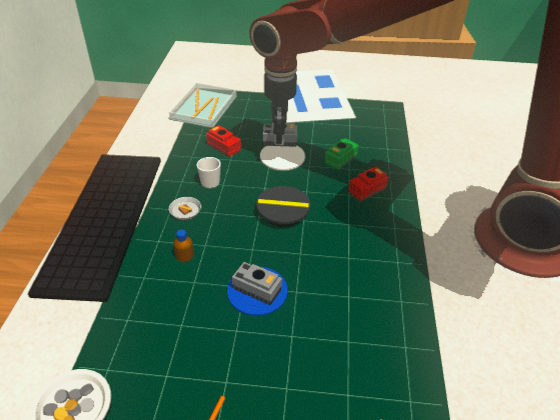

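The white-pad hull reads about 4.1 N against about 1.8 N for the other, so it's the heavier one. The side view shows it held above the white pad at (281,135), and the light hull standing on blue. I'll carry it to the turntable.

Request:
step_arm(moves=[[0,0,-0.02,0,0,0,0.03],[0,0,-0.03,0,0,0,0.03],[0,0,-0.015,0,0,0,0.03],[-0.001,-0.012,0,0,0,0,0.03],[-0.002,-0.025,0,0,0,0,0.03],[-0.002,-0.03,0,0,0,0,0.03],[-0.002,-0.03,0,0,0,0,0.03],[-0.002,-0.03,0,0,0,0,0.03]])

```text
time: 15.6
tool_pos: [0.54, -0.0995, 0.1204]
tool_rot: [-0.001, 0.999, 0.036, -0.001]
contact_force: [-0.0, 0.8, -4.4]
gripper_width: 0.505
```

Request:
step_arm(moves=[[-0.002,-0.03,0,0,0,0,0.03],[-0.002,-0.027,0,0,0,0,0.03],[-0.002,-0.018,0,0,0,0,0.03],[-0.001,-0.009,0,0,0,0.036,0.03],[0,0,0,0,0,0.036,0.03],[0,0,0.01,0,0,0,0.03],[0,0,0,0,0,0,0.03],[0,0,0,0,0,0,0.03]])

```text
time: 16.4
tool_pos: [0.5275, -0.0182, 0.1108]
tool_rot: [-0.0, 1.0, 0.0, -0.001]
contact_force: [0.1, 0.6, -4.2]
gripper_width: 0.505
```

```bash
python3 - <<'E'
from m import *
cv2.imwrite("pics/s6.png",im[:,:,::-1])
E
```

```text
mean [  0.076  -0.125  -4.125   0.004   0.004  -0.012 -33.114 -36.378] sd [0.516 0.56  0.596 0.019 0.029 0.026 0.112 0.177]
16.9 [ 0.529 -0.018  0.112] [ 0.  1. -0.  0.] 0.5045227975971681
```

View pics/s6.png

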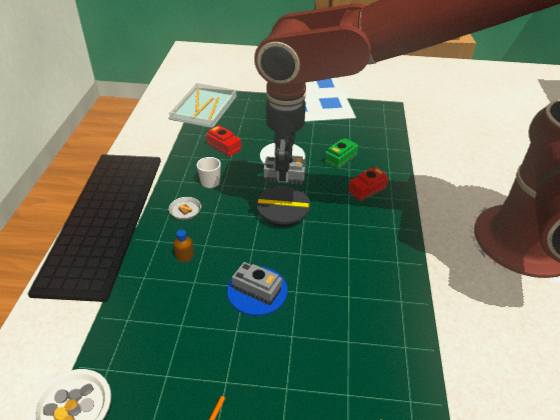

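Lower by 24 mm (underside to about 80 mm, 5 cm over the top), settle and check.

Request:
step_arm(moves=[[0,0,0.006,0,0,0,0.03],[0,0,0.01,0,0,0,0.03],[0,0,0.006,0,0,0,0.03],[0,0,0.002,0,0,0,0.03],[0,0,0,0,0,0,0.03],[0,0,0,0,0,0,0.03],[0,0,0,0,0,0,0.03],[0,0,0,0,0,0,0.03]])

```text
time: 17.7
tool_pos: [0.5289, -0.0184, 0.0887]
tool_rot: [0.0, 1.0, -0.0, 0.0]
contact_force: [-0.5, -0.7, -3.8]
gripper_width: 0.507
```

```bash
python3 - <<'E'
from m import *
cv2.imwrite("pics/s7.png",im[100:330,130:410,::-1].repeat(2,0).repeat(2,1))
P=pts("side",d>0,d)
A=P[(np.linalg.norm(P[:,:2]-[.555,.207],axis=1)<.07)&(P[:,2]>.025)]
print("light",cv2.minAreaRect(A[:,:2].astype(np.float32)),A[:,2].max())
B=P[(np.linalg.norm(P[:,:2]-[.529,-.019],axis=1)<.055)&(P[:,2]>.06)&(P[:,2]<.13)]
print("held x range",B[B[:,2]<.12][:,0].min(),B[B[:,2]<.12][:,0].max(),"zmin",B[:,2].min())
T,td=grab_frame("top"); cv2.imwrite("pics/t7.png",T[:,:,::-1])
E
```

```text
mean [ -0.216  -0.175  -3.958  -0.002  -0.011   0.    -33.784 -35.724] sd [0.43  0.49  0.762 0.045 0.014 0.024 0.018 0.011]
18.2 [ 0.529 -0.018  0.088] [-0.  1. -0. -0.] 0.5058082756259766
light ((0.5556125640869141, 0.20894074440002441), (0.04666620492935181, 0.08540655672550201), 67.4227523803711) 0.055785042303521104
held x range 0.48469702668336845 0.5689013874174775 zmin 0.07837462837938947
```

View pics/s7.png

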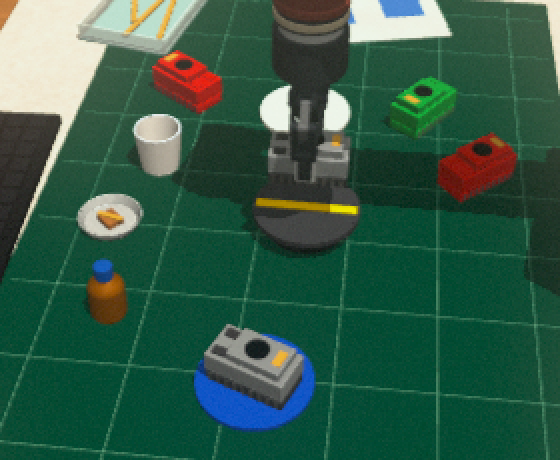

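View pics/t7.png

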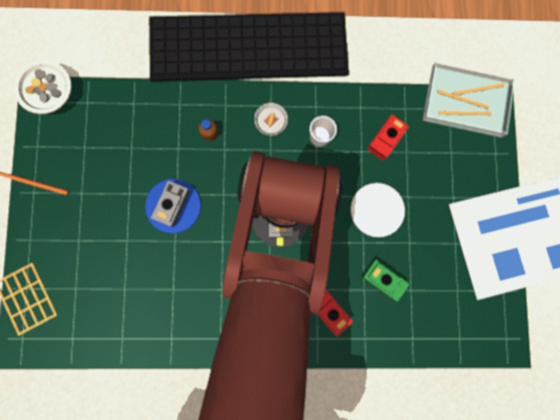

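Both pictures agree. The held hull is level over the turntable and in line with the stripe: x from 0.485 to 0.569 gives a centre of 0.527, and its underside is at about 0.078–0.080. The light hull stands on blue, and the bystanders haven't moved. Handing in.

```bash
python3 -c "
from plant import *
print(job_done())"
```

```text
the job is handed in; nothing more can be done
None
```

I handed the job in at about 18 s on the robot's clock, with the heavier hull (from the white pad) held still over the turntable. I never saw a verdict.

- **Weighing:** I lifted the hull on the blue pad about 44 mm. The wrist read about 1.9 N down, roughly 1.6 N after taking off the empty reading. I then put it back on its pad. The hull on the white pad, lifted the same way, read about 4.1 N, so it is the heavier by well over 1.5 times.
- **Held hull:** The tool is at (0.529, −0.018) against a turntable centre measured at (0.529, −0.019). Its underside is at about 0.08 m, 5 cm above the turntable top, level and in line with the stripe to within about 1°. The fingers are holding at an opening of 0.506.
- **Lighter hull:** It stands upright about 1–2 mm from the centre of the blue pad.
- **Bystanders:** The bottle, pot and dish looked unmoved in the last pictures.

The wrist showed a 5 N upward push during each finger closing, so the fingertips or the hull may have pressed lightly on the pad. No check failed or disagreed; the top camera's view of the held hull was mostly hidden by the arm, so its position rests on the side camera and the tool pose.

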